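# Press a glued repair patch on a tilted plaster slab

## Robot

A 6-joint arm with a two-finger parallel gripper is mounted at the origin on the work surface. World frame = base frame: x ahead of the robot, y to its left, z up, the work surface at z = 0. Lengths are in m, angles in degrees, forces in N, time in s.
With the tool pointing down it reaches from about 0.15 to 0.775 m from the base axis. Payload 6.1 kg.
Tool frame: the origin (TCP) lies midway between the tips of the shut fingers; the grasp point (between the pads) lies 19 mm behind it; z points along the fingers, x is the direction in which the jaws open and shut, and the axes are right-handed (so a half turn about z gives the same grasp; the last joint's range is limited). The gripper opens to 85 mm and grips with 20 to 120 N. Pads are 22 mm wide; open, the fingers measure 114 mm over their backs; the gripper's body (76 mm by 85 mm) begins 54 mm behind the grasp point. The pads swing forward as they close: fully open they stand 13 mm farther back than shut.
Start: joints at [-69.271, 7.208, -2.269, 80.523, 0, 90], TCP at [0.186, -0.491, 0.231] pointing down, gripper open.
Joint ranges: [-155.77, 155.77], [-54.66, 111.73], [-72.52, 77.12], [-102.08, 115.82], [-83.92, 84.16], [-180, 180]. Speed limits (degrees/s): [136.94, 136.94, 172.46, 180, 180, 180].

## Interface

Orientations are given as [roll, pitch, yaw] about the fixed x, y, z axes, in that order (R = Rz(yaw) Ry(pitch) Rx(roll)).
In Python, from plant import manip, capture, camera_info gives the robot as it stands.
- The arm moves only by the tool play_rows, never from a script. Its argument "moves" is a list of rows, each an object with "gripper": the opening in per cent of the stroke, from 0 (shut) to 100 (fully open); "travel": the shift along the world's x, y, z in mm, a list of three; "yaw": the turn about the world's z in units of 8 degrees (1.0 is 8 degrees). A call has 1 to 8 rows; each row shifts and turns the commanded pose from where the row before left it; what a row does not reach is not made up. A row lasts 1/8 s, in which the tool goes at most 62.5 mm and 10.7 degrees, less where a joint would pass 70% of its speed; a pose out of reach is approached as far as the arm can. A call with a gripper value outside its range is refused whole. The fingers move at their own pace and stop on an object; "grip_force" is the grip in N (left out, the last holds). Time passes only in rows, so rows that do not move let the fingers close. It gives the time, the measured TCP pose, the force and the opening at its end, in the units of the state.
- manip.get_obs(): the state, without advancing time (a new reading comes with each control period).
- capture(name): name is "scene" or "top"; returns (picture, depth): 480x640x3 uint8, red, green, blue; 480x640 float32, m along the optical axis (not along the pixel's ray), 0 where there is no reading.
- camera_info(name): a dict with "camera_matrix" (3x3 intrinsics, pixels), "origin" and "orientation" of the camera in the world. Camera axes: x right, y up, looking along -z (the intrinsics and any distortion apply to the point x, -y, -z); pixel columns grow to the right and rows downward; lengths in m; the calibration is good to about 2 mm. A picture is of the moment at which its call begins. camera_info takes no time and is no camera call.
- manip.sign_off(): hands the job in, once; it reports no verdict.
The state is a dict: "time": time; "joints": joint angles; "dq": joint speeds; "effort": joint torques, N m; "ee_pos": TCP position; "tool_rot": TCP orientation; "ft_force": force on the tool from outside, world axes, zero at the start; "torque": the same for the moment, N m; "gripper_width": opening from 0.0 (shut) to 1.0 (fully open).
Only numpy, scipy, OpenCV 4.12 (cv2) and the standard library are available. Lean on these libraries where they do the work, as an engineer would, in place of code of your own. Each camera call takes 0.05 s, during which the arm holds its last target. There are 200 camera calls.

## Task

The terracotta patch on the sloping plaster slab has just been glued. Pick up the metal hand float by its orange handle, tilt it to match the slope and press its flat face flush on the patch, centred, its long side along the patch's long side so that it covers the whole patch, with a light steady push of about 10 newtons. Finish while still holding it pressed there: do not let go, do not shift the stand's tilt, crush the patch or disturb the other things on the bench.

Things in the scene. Friction and masses are not known exactly. Their poses are not given: they have to be found in the camera images.
- float: Hand float, 0.14-0.28 kg: aluminium plate 120 (x) x 90 (y) x 12 mm with an orange handle bar on two posts. Origin: centre of the plate's underside, the flat pressing face; x along the handle, z up out of the top. Bar: 110 mm long (x), 24 wide (y), 30 to 56 mm above the underside, centred; posts at x = +-42 mm. Starts flat on the tool board; either way round is as good.
- patch: Terracotta repair patch, flat, rigid, 84 (x) x 54 (y) mm, standing 12 mm proud of the white slab on a springy bed: it sinks straight in along its normal by 1 mm per 2.5 N, at most 8 mm, and does not tilt. Origin: centre of its exposed face; z out of the face, x up the slope, y level. The face leans towards the robot, z 0.22 to 0.5 rad from vertical, different each time.
- slab (a point): Centre of the white plaster slab's face (140 x 140 mm) under the patch, axes as the patch's. The slab lies on a hinged plywood board of a fixed tilting stand, turned up to 0.35 rad, held by stiff friction (no yielding below 60 N). A ledge crosses the slope's foot 87-99 mm below this point, 2 mm higher than the slab's face; green bars stand 108 mm to each side at the upper end.
- toolboard: fixed wooden tool board 250 (x) x 190 (y) x 12 mm lying on the bench, with 10 mm high rims along both long sides, carrying the float (towards its -x end) and the glue bottle and jar (at its +x end); origin at the centre of its underside, x along its length
- glue: white glue bottle standing on the tool board, 42 mm across, 110 mm high; origin under its centre; leave alone
- jar: amber jar with black lid standing on the tool board, 52 mm across, 70 mm high; origin under its centre; leave alone
- brush: blue-handled brush lying crosswise between robot and stand; leave alone
- hammer: hammer lying at one side; leave alone
- can: can 80 mm across, 90 mm high; leave alone
There are look-alikes about, which are no part of the job. Leave any brown or pink look-alike of the float alone.

How it is judged (in metres and radians):
On the way:
1. the float is picked up, clear of the tool board (z of float in the frame of toolboard above 0.04 m and contact force between float and the fingers above 2 N), for 0.2 s.
At the end, for the whole second after the job is handed in: Held in the fingers, the float's face lies flush on the patch (within 2.6 degrees, gap under 4 mm), centred within 12 mm each way, long sides within 8 degrees, pressed with 4.5 to 18 N and still (angle between the z axis of float and the z axis of patch, either way round below 0.045 rad and angle between the x axis of float and the x axis of patch, either way round below 0.14 rad and x of float in the frame of patch between -0.012 and 0.012 m and y of float in the frame of patch between -0.012 and 0.012 m and z of float in the frame of patch between -0.004 and 0.004 m and contact force between float and patch between 4.5 and 18 N and contact force between float and the fingers above 2 N and linear speed of float below 0.01 m/s); the arm keeps its last pose, push and grip.
It fails at once if the patch is pressed with more than 45 N (contact force between float and patch above 45 N).
It fails at once if the stand's tilt is shifted (distance of slab from where it was at the start of the episode above 0.008 m).
It fails at once if another thing on the bench is moved more than 2 cm (distance of any of glue, jar, brush, hammer, can from where it was at the start of the episode above 0.02 m).
It fails at once if the glue bottle, jar or can is tipped (angle between any of glue, jar, can's own z axis and vertical above 0.4 rad).
It also fails if it takes over 45 s, if anything falls off the work surface, if the arm or the gripper's body presses on something with over 40 N, if the wrist force passes 120 N, or if a joint passes its speed limit or range.

## Working session

There is one attempt and no reset: what is moved stays moved. The work goes in short steps, Python scripts to look and compute and a tool call to move; the robot and the scene stay as the last step left them, time stands still between calls to the robot, and variables do not carry over. Pictures are saved under pics/ and viewed, about 8 in all and at most 12, crops included, and the job is handed in when it is done.

Besides the shell and the picture viewer there is one more tool, called after "Request:" as name(argument=value, ...), one argument or row to a line, values as JSON. play_rows: Moves the arm, as the interface text tells. Its arguments: {"type":"object","properties":{"moves":{"type":"array"},"grip_force":{"type":"number"}},"required":["moves"]}

```bash
ls; mkdir -p pics; cat > h.py <<'E'
import numpy as np, cv2
from plant import manip, capture, camera_info
from scipy.spatial.transform import Rotation as Ro
def cloud(name):
    im,d=capture(name); c=camera_info(name); K=np.array(c["camera_matrix"])
    o=np.array(c["orientation"],float)
    R=o if o.shape==(3,3) else Ro.from_euler('xyz',o,degrees=True).as_matrix() if o.size==3 else None
    v,u=np.mgrid[:480,:640]
    P=np.stack([(u-K[0,2])/K[0,0]*d,-(v-K[1,2])/K[1,1]*d,-d],-1)@R.T+np.array(c["origin"])
    P[d==0]=np.nan
    return im,d,P
def save(n,im): cv2.imwrite("pics/"+n+".png",im[...,::-1])
E
python3 - <<'E'
from h import *
for n in("scene","top"):
    print(camera_info(n)); im,d,P=cloud(n); save(n+"0",im); np.savez(n+"0.npz",im=im,P=P)
    print(P[240,320], P[400,320])
print(manip.get_obs())
E
```

```text
pics
{'camera_matrix': array([[552.09947649,   0.        , 324.6744384 ],
       [  0.        , 552.09947649, 234.5986161 ],
       [  0.        ,   0.        ,   1.        ]]), 'origin': array([1.32420292, 0.37286514, 0.83701249]), 'orientation': array([ 51.40793159,   0.99179457, 112.42674219])}
[ 0.38524598 -0.04242687  0.0016525 ] [0.79787499 0.13109542 0.00239799]
{'camera_matrix': array([[580.72749966,   0.        , 323.78424862],
       [  0.        , 580.72749966, 242.98083534],
       [  0.        ,   0.        ,   1.        ]]), 'origin': array([ 0.33809203, -0.00852491,  1.62250372]), 'orientation': array([ 5.94199551e+00, -2.65202304e-02, -8.85041819e+01])}
[5.15028091e-01 5.98120490e-03 3.60936907e-04] [ 0.19356491 -0.00702022  0.72953137]
{'time': 0.1, 'joints': array([-6.92711156e+01,  7.23961650e+00, -2.32033406e+00,  8.05232809e+01,
       -2.40877217e-04,  9.00009868e+01]), 'dq': array([ 0.03684477, -0.05292966,  0.20390607,  0.05362432, -0.01326383,
       -0.02056662]), 'effort': array([ 1.16457148e-03, -4.36905384e+01,  3.53604949e+01,  1.37159185e-02,
        8.38711662e-05, -1.77470395e-05]), 'ee_pos': array([ 0.18569323, -0.49067814,  0.2305921 ]), 'tool_rot': array([ 1.79999758e+02,  8.32314357e-02, -6.92721024e+01]), 'ft_force': array([ 0.70964493, -0.48749557, -0.52020998]), 'torque': array([-0.0088393 ,  0.00966423, -0.04292065]), 'gripper_width': 0.9976062039828569}
```

View pics/scene0.png

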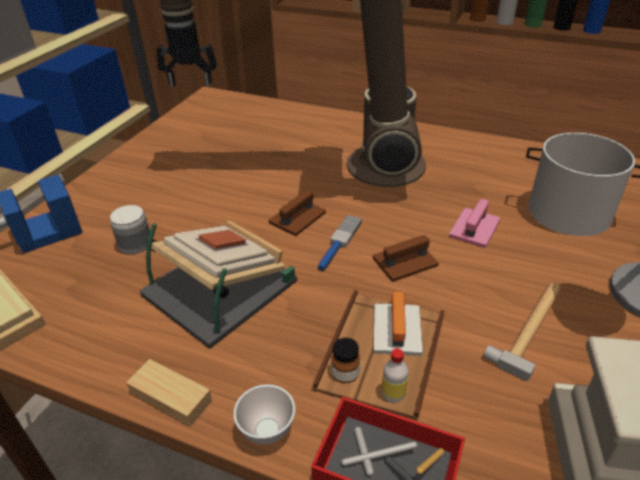

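View pics/top0.png

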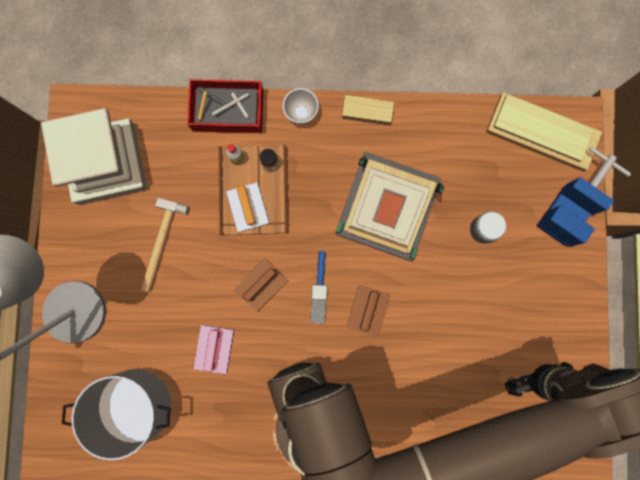

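The float is at top (247,206) / scene (398,318): silver plate with an orange bar. The look-alikes are brown at top (262,285) and (368,310), and pink at (214,350). The patch is at top (390,208). Next I'll measure the float and the patch.

```bash
cat > m.py <<'E'
from h import *
def comp(m,seed):
    n,l,s,c=cv2.connectedComponentsWithStats(m.astype(np.uint8))
    ys,xs=np.nonzero(m); i=np.argmin((xs-seed[0])**2+(ys-seed[1])**2); return l==l[ys[i],xs[i]]
def orange(im):
    h=cv2.cvtColor(im,cv2.COLOR_RGB2HSV); return (h[...,0]>6)&(h[...,0]<20)&(h[...,1]>190)&(h[...,2]>150)
def red(im):
    h=cv2.cvtColor(im,cv2.COLOR_RGB2HSV); return ((h[...,0]<9)|(h[...,0]>172))&(h[...,1]>130)&(h[...,2]>90)
def plane(Q):
    for k in range(4):
        c=Q.mean(0); n=np.linalg.svd(Q-c,full_matrices=False)[2][2]; n*=np.sign(n[2])
        r=(Q-c)@n; Q=Q[abs(r)<max(2.5*np.median(abs(r)),.001)]
    return c,n,r.std()
E
python3 - <<'E'
from m import *
seeds={"scene":((398,318),(222,240)),"top":((247,206),(390,208))}
for n in seeds:
    z=np.load(n+"0.npz"); im,P=z["im"],z["P"]
    m=comp(orange(im),seeds[n][0]); Q=P[m]; Q=Q[~np.isnan(Q[:,0])]
    t=Q[Q[:,2]>np.percentile(Q[:,2],60)-.004]; r=cv2.minAreaRect((t[:,:2]*1000).astype(np.float32))
    print(n,"orange",m.sum(),t.mean(0),r,"ztop",np.percentile(Q[:,2],[50,80]))
    m=comp(red(im),seeds[n][1]); e=cv2.erode(m.astype(np.uint8),np.ones((3,3)))>0
    Q=P[e]; c,nn,s=plane(Q[~np.isnan(Q[:,0])]); 
    A=P[m];A=A[~np.isnan(A[:,0])]; A=A[abs((A-c)@nn)<.004]
    y=np.cross([0,0,1],-nn) ; y=np.cross(nn,[0,0,1]); y/=np.linalg.norm(y); x=np.cross(y,nn)
    if x[2]<0:x,y=-x,-y
    uv=np.c_[(A-c)@x,(A-c)@y]; r=cv2.minAreaRect((uv*1000).astype(np.float32))
    ctr=c+r[0][0]/1000*x+r[0][1]/1000*y
    print(" patch",m.sum(),ctr,"n",nn,"tilt",np.arccos(nn[2]),"s",s,"xyaw",np.degrees(np.arctan2(x[1],x[0])),r)
    # slab: white around patch, offset -12mm plane
    D=P-ctr; w=(D@nn); rad=np.hypot(D@x,D@y); S=P[(abs(w+.012)<.006)&(rad<.068)&~cv2.dilate(m.astype(np.uint8),np.ones((5,5))).astype(bool)]
    c2,n2,s2=plane(S); print(" slab",len(S),n2,"tilt",np.arccos(n2[2]),"yaw",np.degrees(np.arctan2(-n2[1],-n2[0])),"off",(ctr-c2)@n2,s2)
    cr=im[seeds[n][0][1]-60:seeds[n][0][1]+60,seeds[n][0][0]-80:seeds[n][0][0]+80]
    if n=="scene": a=cv2.resize(cr,(640,480))
save("crop",a)
E
```

```text
scene orange 1 [0.61830515 0.21582956 0.06860816] ((618.30517578125, 215.82955932617188), (0.0, 0.0), 0.0) ztop [0.06860816 0.06860816]
 patch 382 [ 0.59239304 -0.17060134  0.12859826] n [-0.382606    0.13479139  0.91402622] tilt 0.4176954476361969 s 0.0005398322740620483 xyaw -19.407267386763888 ((-7.568134307861328, -0.8776645660400391), (80.42330169677734, 52.49671936035156), 0.032015807926654816)
 slab 775 [-0.3761909   0.12526186  0.91803588] tilt 0.407698283139858 yaw -18.416426796998472 off 0.011513524975611006 0.0006060117723164185Traceback (most recent call last):
  File "<stdin>", line 5, in <module>
  File "m.py", line 4, in comp
    ys,xs=np.nonzero(m); i=np.argmin((xs-seed[0])**2+(ys-seed[1])**2); return l==l[ys[i],xs[i]]
                           ~~~~~~~~~^^^^^^^^^^^^^^^^^^^^^^^^^^^^^^^^^
    return _wrapfunc(a, 'argmin', axis=axis, out=out, **kwds)
    return bound(*args, **kwds)
ValueError: attempt to get argmin of an empty sequence
```

```bash
sed -i 's/(h\[...,0\]<20)&(h\[...,1\]>190)&(h\[...,2\]>150)/(h[...,0]<22)\&(h[...,1]>165)\&(h[...,2]>130)/' m.py
python3 - <<'E'
from m import *
seeds={"scene":((398,318),(222,240)),"top":((247,206),(390,208))}
for n in seeds:
    z=np.load(n+"0.npz"); im,P=z["im"],z["P"]
    s=seeds[n][0]; print(im[s[1],s[0]],cv2.cvtColor(im,cv2.COLOR_RGB2HSV)[s[1],s[0]],im[s[1],s[0]+20])
    h=cv2.cvtColor(im,cv2.COLOR_RGB2HSV).astype(int)
    # bar by height: above 0.06 within the float's surroundings
    c0=P[s[1],s[0]]; print("seed pt",c0)
    B=P[(np.hypot(P[...,0]-c0[0],P[...,1]-c0[1])<.075)&(P[...,2]>.060)&(P[...,2]<.075)&(orange(im))]
    r=cv2.minAreaRect((B[:,:2]*1000).astype(np.float32)); print(n,"bar",len(B),B.mean(0),r)
    W=P[(np.hypot(P[...,0]-c0[0],P[...,1]-c0[1])<.085)&(h[...,1]<70)&(h[...,2]>120)&(P[...,2]>.018)&(P[...,2]<.032)]
    r=cv2.minAreaRect((W[:,:2]*1000).astype(np.float32)); print(" plate",len(W),W.mean(0),r)
    m=comp(red(im),seeds[n][1]); Q=P[m]; print(" patch mask mean",np.nanmean(Q,0))
z=np.load("scene0.npz");cr=z["im"][255:405,310:480]; save("crop",cv2.resize(cr,(680,600),interpolation=cv2.INTER_CUBIC))
E
```

```text
[207 122  55] [ 13 187 207] [206 197 183]
seed pt [0.62084463 0.21657413 0.06872646]
scene bar 491 [0.60712167 0.2124676  0.06833248] ((603.3233642578125, 212.17303466796875), (111.15119171142578, 23.26302146911621), 17.52293586730957)
 plate 1565 [0.60837611 0.21274267 0.02488553] ((602.5506591796875, 211.9984588623047), (123.19525909423828, 89.56360626220703), 18.18752670288086)
 patch mask mean [ 0.59847953 -0.17053032  0.13033841]
[214 149  66] [ 17 176 214] [189 129  82]
seed pt [0.5946433  0.20517081 0.07076344]
top bar 252 [0.60089292 0.21003407 0.06722148] ((600.8341674804688, 209.9611358642578), (108.57261657714844, 18.5086612701416), 17.88715362548828)
 plate 933 [0.59997709 0.21063677 0.02407319] ((600.836181640625, 211.88970947265625), (120.25619506835938, 90.31599426269531), 17.971614837646484)
 patch mask mean [ 0.58832567 -0.17320296  0.12622509]
```

View pics/crop.png

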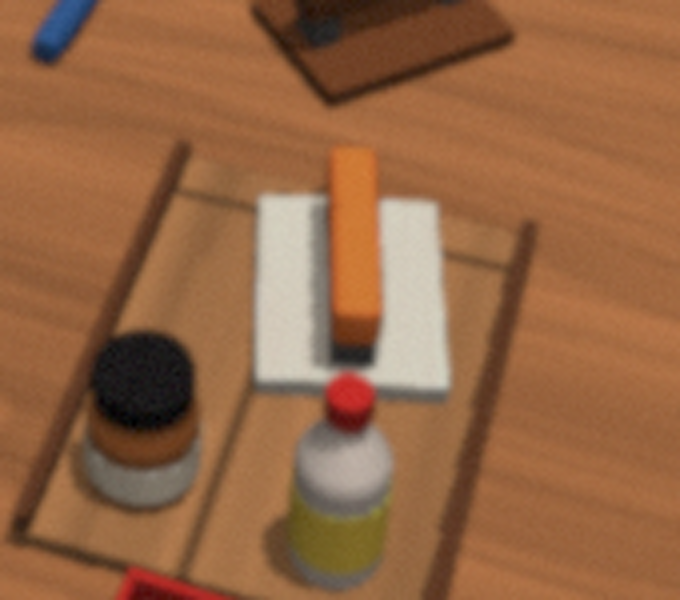

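Confirmed: the float is the silver plate with the orange bar, centre (0.602, 0.211), yaw 18°, bar top z 0.068. The patch is at (0.590, -0.172, 0.128), tilted about 0.41 rad with x-yaw about -19°. I'll set out now.

Request:
play_rows(
  moves=[
    {"gripper": 100,"travel": [10,40,20],"yaw": 0},
    {"gripper": 100,"travel": [20,45,20],"yaw": 0},
    {"gripper": 100,"travel": [22,45,10],"yaw": 0},
    {"gripper": 100,"travel": [22,45,0],"yaw": 0},
  ],
  grip_force=20,
)

```text
time: 0.6
ee_pos: [0.2603, -0.3148, 0.2819]
tool_rot: [-180.0, -0.1, -69.3]
ft_force: [1.0, 0.3, 0.6]
gripper_width: 1.001
```

```bash
python3 -c "
from h import *
o=manip.get_obs();print(o['joints'],o['ee_pos'],o['tool_rot'],o['time'])"
```

```text
[-5.04215869e+01 -5.11554546e+00 -8.51325934e+00  8.65352257e+01
  1.08872814e-02  1.08893479e+02] [ 0.260314   -0.31481893  0.28189227] [-1.79967984e+02 -5.99219849e-02 -6.93150758e+01] 0.6
```

Request:
play_rows(
  moves=[
    {"gripper": 100,"travel": [20,32,0],"yaw": 1.3},
    {"gripper": 100,"travel": [20,32,0],"yaw": 1.3},
    {"gripper": 100,"travel": [20,32,0],"yaw": 1.3},
    {"gripper": 100,"travel": [20,32,0],"yaw": 1.3},
    {"gripper": 100,"travel": [20,32,0],"yaw": 1.3},
    {"gripper": 100,"travel": [20,32,0],"yaw": 1.3},
    {"gripper": 100,"travel": [20,32,0],"yaw": 1.3},
    {"gripper": 100,"travel": [20,32,0],"yaw": 1.3},
  ],
)

```text
time: 1.6
ee_pos: [0.4202, -0.0588, 0.281]
tool_rot: [-180.0, 0.0, 14.3]
ft_force: [-1.0, -0.0, -0.3]
gripper_width: 0.997
```

Request:
play_rows(
  moves=[
    {"gripper": 100,"travel": [20,32,0],"yaw": 1.3},
    {"gripper": 100,"travel": [20,32,0],"yaw": 1.3},
    {"gripper": 100,"travel": [20,32,0],"yaw": 1.3},
    {"gripper": 100,"travel": [20,32,0],"yaw": 1.3},
    {"gripper": 100,"travel": [20,32,0],"yaw": 1.3},
    {"gripper": 100,"travel": [20,32,0],"yaw": 1.3},
    {"gripper": 100,"travel": [20,32,0],"yaw": 1.3},
    {"gripper": 100,"travel": [20,32,0],"yaw": 1.3},
  ],
)

```text
time: 2.6
ee_pos: [0.5802, 0.1971, 0.2808]
tool_rot: [-180.0, 0.0, 97.5]
ft_force: [0.8, -0.2, 0.5]
gripper_width: 1.001
```

Request:
play_rows(
  moves=[
    {"gripper": 100,"travel": [22,14,-40],"yaw": 1.3},
    {"gripper": 100,"travel": [0,0,-50],"yaw": 0},
    {"gripper": 100,"travel": [0,0,-50],"yaw": 0},
    {"gripper": 100,"travel": [0,0,-30],"yaw": 0},
    {"gripper": 100,"travel": [0,0,0],"yaw": 0},
  ],
)

```text
time: 3.22
ee_pos: [0.5998, 0.2093, 0.1081]
tool_rot: [-179.6, 0.0, 107.5]
ft_force: [-0.4, 0.1, 0.7]
gripper_width: 1.002
```

```bash
python3 - <<'E'
from m import *
im,d,P=cloud("scene"); save("s1",cv2.resize(im[150:410,240:560],(800,600)[:2] and (738,600))); print(manip.get_obs()["ee_pos"])
E
```

```text
[0.60106595 0.20973677 0.11048165]
```

View pics/s1.png

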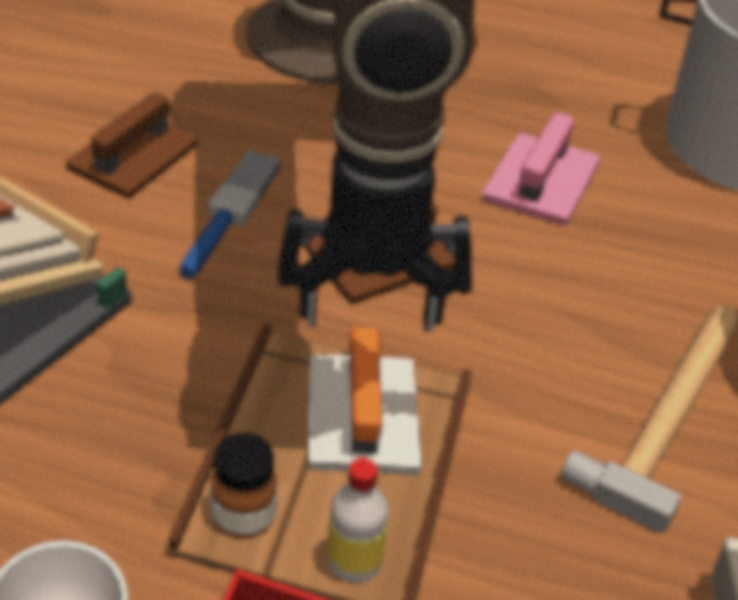

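The fingers straddle the orange bar at crop (365,385), well aligned. I'll lower and grip.

Request:
play_rows(
  moves=[
    {"gripper": 100,"travel": [1,1,-40],"yaw": 0},
    {"gripper": 100,"travel": [0,0,-37],"yaw": 0},
    {"gripper": 100,"travel": [0,0,0],"yaw": 0},
    {"gripper": 0,"travel": [0,0,0],"yaw": 0},
    {"gripper": 0,"travel": [0,0,0],"yaw": 0},
    {"gripper": 0,"travel": [0,0,0],"yaw": 0},
    {"gripper": 0,"travel": [0,0,0],"yaw": 0},
    {"gripper": 0,"travel": [0,0,0],"yaw": 0},
  ],
  grip_force=30,
)

```text
time: 4.28
ee_pos: [0.6035, 0.2113, 0.0356]
tool_rot: [179.9, -0.0, 107.5]
ft_force: [0.0, -0.8, 6.6]
gripper_width: 0.279
```

Request:
play_rows(
  moves=[
    {"gripper": 0,"travel": [0,0,0],"yaw": 0},
    {"gripper": 0,"travel": [0,0,0],"yaw": 0},
  ],
)

```text
time: 4.53
ee_pos: [0.6035, 0.2113, 0.0356]
tool_rot: [179.9, -0.0, 107.5]
ft_force: [0.1, 0.5, 5.2]
gripper_width: 0.277
```

Request:
play_rows(
  moves=[
    {"gripper": 0,"travel": [0,0,20],"yaw": 0},
    {"gripper": 0,"travel": [0,0,45],"yaw": 0},
    {"gripper": 0,"travel": [0,0,55],"yaw": 0},
    {"gripper": 0,"travel": [0,0,55],"yaw": 0},
    {"gripper": 0,"travel": [0,0,40],"yaw": 0},
    {"gripper": 0,"travel": [0,0,0],"yaw": 0},
    {"gripper": 0,"travel": [0,0,0],"yaw": 0},
  ],
)

```text
time: 5.4
ee_pos: [0.6025, 0.2109, 0.2479]
tool_rot: [-179.9, 0.0, 107.5]
ft_force: [0.4, -0.1, -3.0]
gripper_width: 0.28
```

```bash
cat > patch.py <<'E'
from m import *
def patch(im,P,seed,off=0):
    m=comp(red(im),seed); Q=P[cv2.erode(m.astype(np.uint8),np.ones((3,3)))>0]
    c,n,s=plane(Q[~np.isnan(Q[:,0])]); A=P[m]; A=A[abs((A-c)@n)<.006]
    y=np.cross(n,[0,0,1.]); y/=-np.linalg.norm(y); x=np.cross(y,n)
    if x[2]<0: x,y=-x,-y
    r=cv2.minAreaRect((np.c_[(A-c)@x,(A-c)@y]*1000).astype(np.float32))
    return c+r[0][0]/1e3*x+r[0][1]/1e3*y,n,r,np.degrees(np.arctan2(x[1],x[0]))
E
python3 - <<'E'
from patch import *
for n,s in(("scene",(222,240)),("top",(390,208))):
    for f in (0,1):
        if f: im,d,P=cloud(n)
        else: z=np.load(n+"0.npz"); im,P=z["im"],z["P"]
        c,nn,r,yw=patch(im,P,s); print(n,c.round(4),nn.round(3),np.arccos(nn[2]).round(3),yw.round(1),np.round(r[1],1),round(r[2],1))
    m=comp(orange(im),(398,250) if n=="scene" else (247,206))
    if n=="scene":
        D=P-np.array([.603,.211,.196]); h=cv2.cvtColor(im,cv2.COLOR_RGB2HSV).astype(int)
        W=P[(np.hypot(D[...,0],D[...,1])<.09)&(abs(D[...,2])<.035)&(h[...,1]<70)&(h[...,2]>110)]
        c,q,s=plane(W); print("plate",len(W),c,q,s)
# yaw from square slab edges in the top view (white slab), lying in its plane
o=manip.get_obs(); print(o["ee_pos"],o["ft_force"],o["gripper_width"])
save("s2",cv2.resize(capture("scene")[0][100:400,150:550],(800,600)))
E
```

```text
scene [ 0.5932 -0.1712  0.129 ] [-0.383  0.135  0.914] 0.418 -19.4 [82.5 52.6] 1.1
scene [ 0.5932 -0.1695  0.1287] [-0.391  0.117  0.913] 0.42 -16.6 [50.7 80.5] 87.7
plate 9 [0.6538588  0.24258586 0.22745889] [-0.70962494 -0.23448856  0.6644152 ] 0.000189239539176679
top [ 0.5885 -0.1728  0.1259] [-0.415  0.086  0.906] 0.437 -11.7 [51.9 83.7] 82.9
top [ 0.5882 -0.1727  0.126 ] [-0.358  0.134  0.924] 0.392 -20.5 [83.5 51.3] 2.8
[0.60207446 0.21075497 0.24701469] [ 0.02551305  0.04372601 -1.45539107] 0.2794532193813618
```

View pics/s2.png

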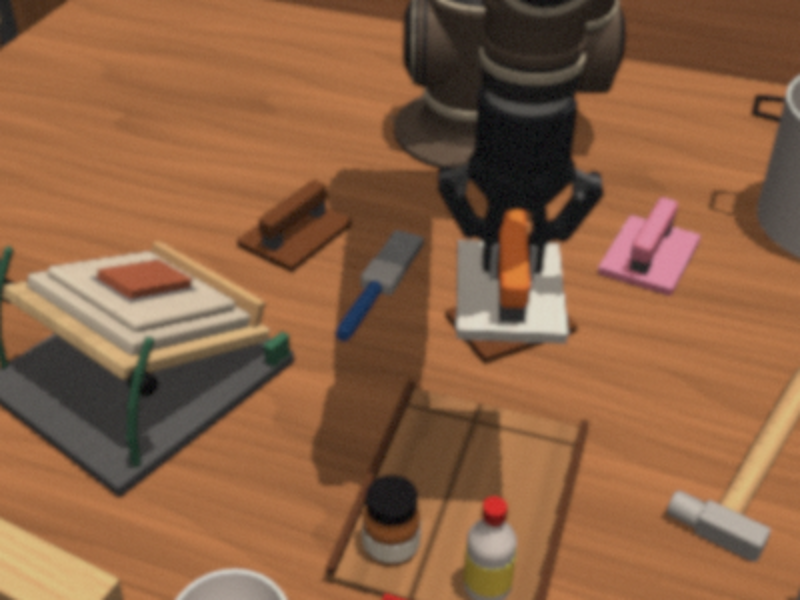

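The float is held level at crop (513,290) and clear of the board. I'll carry it over to the patch.

Request:
play_rows(
  moves=[
    {"gripper": 0,"travel": [-3,-30,0],"yaw": -0.5},
    {"gripper": 0,"travel": [-4,-55,0],"yaw": -0.6},
    {"gripper": 0,"travel": [-4,-55,0],"yaw": -0.6},
    {"gripper": 0,"travel": [-4,-55,0],"yaw": -0.6},
    {"gripper": 0,"travel": [-4,-55,0],"yaw": -0.6},
    {"gripper": 0,"travel": [-4,-55,0],"yaw": -0.6},
    {"gripper": 0,"travel": [-2,-45,0],"yaw": -0.5},
    {"gripper": 0,"travel": [-1,-28,0],"yaw": -0.5},
  ],
)

```text
time: 6.55
ee_pos: [0.5759, -0.1691, 0.2478]
tool_rot: [-179.9, 0.0, 71.3]
ft_force: [0.2, 1.3, -1.5]
gripper_width: 0.272
```

Request:
play_rows(
  moves=[
    {"gripper": 0,"travel": [0,0,-25],"yaw": 0},
    {"gripper": 0,"travel": [0,0,-25],"yaw": 0},
    {"gripper": 0,"travel": [0,0,0],"yaw": 0},
    {"gripper": 0,"travel": [0,0,0],"yaw": 0},
    {"gripper": 0,"travel": [0,0,0],"yaw": 0},
  ],
)

```text
time: 7.18
ee_pos: [0.5773, -0.167, 0.2005]
tool_rot: [179.9, -0.0, 71.5]
ft_force: [-0.0, 0.1, -1.1]
gripper_width: 0.278
```

```bash
python3 - <<'E'
from patch import *
im,d,P=cloud("scene"); o=manip.get_obs(); print(o["ee_pos"],o["tool_rot"],o["ft_force"],o["torque"])
t=o["ee_pos"]; D=P-t
B=P[(np.linalg.norm(D,axis=-1)<.1)&orange(im)]; B=B[~np.isnan(B[:,0])]
if len(B)>20:
    print(len(B),B.mean(0)); k=B[B[:,2]>0]
    print("bar axis",np.linalg.svd(B-B.mean(0))[2][0])
save("s3",cv2.resize(im[130:370,100:420],(800,600)))
E
```

```text
[ 0.57732701 -0.16694965  0.20038652] [ 1.79905196e+02 -4.50121931e-03  7.15455083e+01] [-0.24581042 -0.03703692 -1.72396264] [-0.02262046 -0.00894975  0.01514092]
226 [ 0.60345458 -0.17097743  0.23198624]
bar axis [ 0.92904779 -0.36984496  0.00921475]
```

View pics/s3.png

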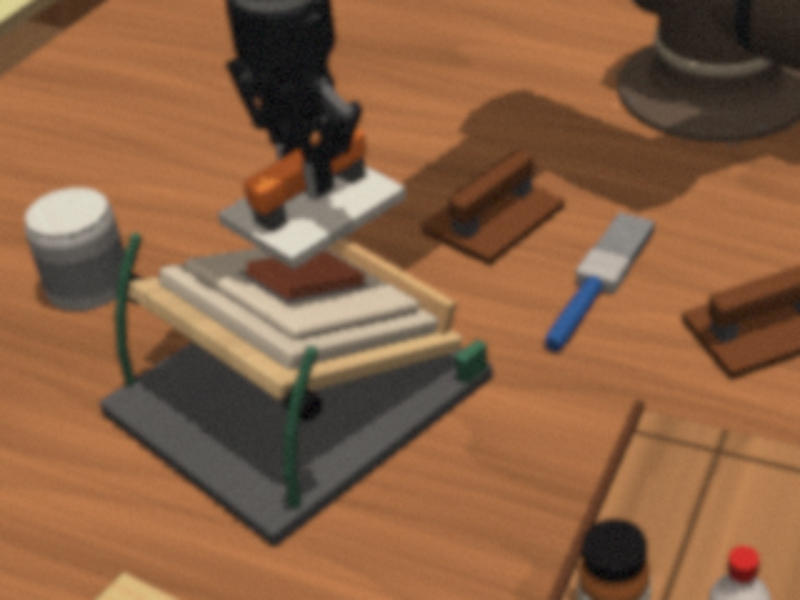

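The float is level at crop (315,200), over the patch at (305,272). I'll lower to just above contact, then press in small steps with a light grip so the bar can pivot.

Request:
play_rows(
  moves=[
    {"gripper": 0,"travel": [-1,0,-20],"yaw": 0},
    {"gripper": 0,"travel": [0,0,-8],"yaw": 0},
    {"gripper": 0,"travel": [0,0,0],"yaw": 0},
    {"gripper": 0,"travel": [0,0,-2],"yaw": 0},
    {"gripper": 0,"travel": [0,0,-2],"yaw": 0},
    {"gripper": 0,"travel": [0,0,0],"yaw": 0},
  ],
  grip_force=20,
)

```text
time: 7.98
ee_pos: [0.5759, -0.167, 0.1674]
tool_rot: [180.0, 0.0, 71.5]
ft_force: [-0.4, -1.0, -1.6]
gripper_width: 0.28
```

Request:
play_rows(
  moves=[
    {"gripper": 0,"travel": [0,0,-2],"yaw": 0},
    {"gripper": 0,"travel": [0,0,-1],"yaw": 0},
    {"gripper": 0,"travel": [0,0,0],"yaw": 0},
  ],
)

```text
time: 8.35
ee_pos: [0.5764, -0.1672, 0.165]
tool_rot: [179.9, -0.0, 71.5]
ft_force: [0.9, 0.0, 3.7]
gripper_width: 0.278
```

Request:
play_rows(
  moves=[
    {"gripper": 0,"travel": [0,0,-2],"yaw": 0},
    {"gripper": 0,"travel": [0,0,-1],"yaw": 0},
    {"gripper": 0,"travel": [0,0,0],"yaw": 0},
  ],
)

```text
time: 8.72
ee_pos: [0.5758, -0.167, 0.1619]
tool_rot: [180.0, -0.0, 71.5]
ft_force: [-0.2, 0.2, 6.0]
gripper_width: 0.278
```

Request:
play_rows(
  moves=[
    {"gripper": 0,"travel": [0,0,-2],"yaw": 0},
    {"gripper": 0,"travel": [0,0,-2],"yaw": 0},
    {"gripper": 0,"travel": [0,0,0],"yaw": 0},
  ],
)

```text
time: 9.1
ee_pos: [0.575, -0.1667, 0.158]
tool_rot: [-180.0, -0.0, 71.5]
ft_force: [-4.8, 1.6, 8.8]
gripper_width: 0.276
```

Request:
play_rows(
  moves=[
    {"gripper": 0,"travel": [0,0,-2],"yaw": 0},
    {"gripper": 0,"travel": [0,0,-1],"yaw": 0},
    {"gripper": 0,"travel": [0,0,0],"yaw": 0},
  ],
)

```text
time: 9.48
ee_pos: [0.5745, -0.1665, 0.1552]
tool_rot: [-179.9, -0.0, 71.5]
ft_force: [-7.1, 3.0, 9.6]
gripper_width: 0.272
```

Request:
play_rows(
  moves=[
    {"gripper": 0,"travel": [0,0,-2],"yaw": 0},
    {"gripper": 0,"travel": [0,0,0],"yaw": 0},
  ],
)

```text
time: 9.72
ee_pos: [0.5741, -0.1664, 0.1531]
tool_rot: [-179.9, -0.0, 71.5]
ft_force: [-7.9, 2.8, 10.1]
gripper_width: 0.276
```

```bash
cat > fl.py <<'E'
from patch import *
def fl(name="scene"):
    im,d,P=cloud(name); o=manip.get_obs(); t=o["ee_pos"]; D=P-t
    h=cv2.cvtColor(im,cv2.COLOR_RGB2HSV).astype(int)
    B=P[(np.linalg.norm(D,axis=-1)<.1)&orange(im)]; B=B[~np.isnan(B[:,0])]
    a=np.linalg.svd(B-B.mean(0))[2][0]; a*=np.sign(a[0])
    print(name,o["time"],"ee",t.round(4),"ft",o["ft_force"].round(1),"tq",o["torque"].round(2),"bar",len(B),B.mean(0).round(4),a.round(3),"elev",np.arcsin(a[2]).round(3),"yaw",np.degrees(np.arctan2(a[1],a[0])).round(1))
    return im,P
E
python3 - <<'E'
from fl import *
for i in range(3): im,P=fl()
save("s4",cv2.resize(im[170:330,130:330],(750,600),interpolation=cv2.INTER_CUBIC))
E
```

```text
scene 9.775 ee [ 0.5741 -0.1664  0.1532] ft [-8.5  2.2 10.5] tq [0.35 1.16 0.  ] bar 212 [ 0.5983 -0.1693  0.188 ] [ 0.919 -0.369  0.139] elev 0.139 yaw -21.9
scene 9.825 ee [ 0.5741 -0.1664  0.1532] ft [-8.2  2.7 10.8] tq [ 0.42  1.2  -0.01] bar 215 [ 0.5985 -0.1696  0.1879] [ 0.922 -0.361  0.141] elev 0.141 yaw -21.4
scene 9.875 ee [ 0.5741 -0.1664  0.1532] ft [-7.2  2.8 10.5] tq [ 0.46  1.17 -0.01] bar 212 [ 0.5984 -0.1695  0.1881] [ 0.919 -0.37   0.136] elev 0.136 yaw -22.0
```

View pics/s4.png

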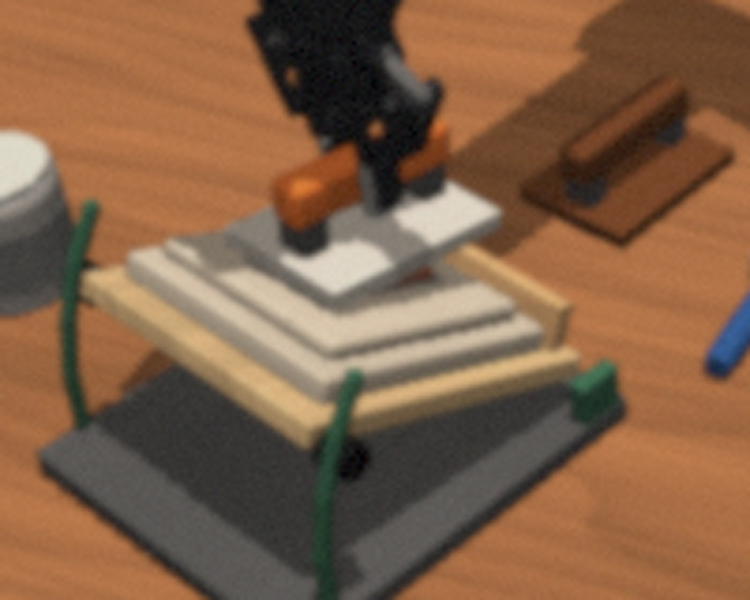

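Request:
play_rows(
  moves=[
    {"gripper": 0,"travel": [0,0,-2],"yaw": 0},
    {"gripper": 0,"travel": [0,0,-1],"yaw": 0},
    {"gripper": 0,"travel": [0,0,0],"yaw": 0},
  ],
)

```text
time: 10.25
ee_pos: [0.5738, -0.1663, 0.1501]
tool_rot: [-179.8, -0.0, 71.5]
ft_force: [-9.0, 2.9, 10.8]
gripper_width: 0.274
```

Request:
play_rows(
  moves=[
    {"gripper": 0,"travel": [0,0,-2],"yaw": 0},
    {"gripper": 0,"travel": [0,0,-1],"yaw": 0},
    {"gripper": 0,"travel": [0,0,0],"yaw": 0},
  ],
)

```text
time: 10.62
ee_pos: [0.5735, -0.1661, 0.147]
tool_rot: [-179.8, -0.0, 71.5]
ft_force: [-10.6, 3.3, 11.7]
gripper_width: 0.276
```

```bash
python3 - <<'E'
from fl import *
for i in range(2): im,P=fl()
E
```

```text
scene 10.675 ee [ 0.5734 -0.1661  0.147 ] ft [-10.3   3.   12.1] tq [ 0.57  1.61 -0.02] bar 214 [ 0.5981 -0.1691  0.184 ] [ 0.918 -0.35   0.186] elev 0.187 yaw -20.9
scene 10.725 ee [ 0.5734 -0.1661  0.147 ] ft [-10.    4.2  12. ] tq [ 0.61  1.61 -0.  ] bar 213 [ 0.5987 -0.1697  0.1841] [ 0.916 -0.361  0.176] elev 0.177 yaw -21.5
```

The bar pivots in the grip, but friction on the face is opposing it. I'll slide slightly downhill while pressed, which reverses that friction and lengthens the lever.

Request:
play_rows(
  moves=[
    {"gripper": 0,"travel": [-2,1,-1],"yaw": 0},
    {"gripper": 0,"travel": [-2,1,-1],"yaw": 0},
    {"gripper": 0,"travel": [-2,0.5,-1],"yaw": 0},
    {"gripper": 0,"travel": [0,0,0],"yaw": 0},
  ],
)

```text
time: 11.22
ee_pos: [0.5693, -0.1647, 0.1438]
tool_rot: [180.0, 0.0, 71.5]
ft_force: [-2.2, -0.9, 5.7]
gripper_width: 0.272
```

Request:
play_rows(
  moves=[
    {"gripper": 0,"travel": [-2,0.5,-1],"yaw": 0},
    {"gripper": 0,"travel": [-2,1,-1],"yaw": 0},
    {"gripper": 0,"travel": [-2,0.5,-1],"yaw": 0},
    {"gripper": 0,"travel": [0,0,0],"yaw": 0},
  ],
)

```text
time: 11.72
ee_pos: [0.5639, -0.1625, 0.1406]
tool_rot: [180.0, -0.0, 71.5]
ft_force: [0.4, -0.7, 5.0]
gripper_width: 0.272
```

```bash
python3 - <<'E'
from fl import *
for i in range(2): im,P=fl()
E
```

```text
scene 11.775 ee [ 0.5639 -0.1625  0.1405] ft [0.1 0.  4.9] tq [-0.13 -0.4   0.01] bar 198 [ 0.5903 -0.1663  0.181 ] [ 0.888 -0.357  0.289] elev 0.294 yaw -21.9
scene 11.825 ee [ 0.5639 -0.1625  0.1405] ft [0.5 0.3 4.6] tq [-0.13 -0.42  0.03] bar 198 [ 0.5897 -0.1661  0.1809] [ 0.886 -0.357  0.296] elev 0.301 yaw -22.0
```

Request:
play_rows(
  moves=[
    {"gripper": 0,"travel": [-2,0.5,-2],"yaw": 0},
    {"gripper": 0,"travel": [-2,0.5,-2],"yaw": 0},
    {"gripper": 0,"travel": [-1,0.5,-1],"yaw": 0},
    {"gripper": 0,"travel": [0,0,0],"yaw": 0},
  ],
)

```text
time: 12.32
ee_pos: [0.5585, -0.1609, 0.1352]
tool_rot: [-180.0, 0.0, 71.5]
ft_force: [-0.7, 0.6, 5.9]
gripper_width: 0.276
```

```bash
python3 - <<'E'
from fl import *
for i in range(2): im,P=fl()
save("s5",cv2.resize(im[170:330,130:330],(750,600),interpolation=cv2.INTER_CUBIC))
E
```

```text
scene 12.375 ee [ 0.5585 -0.1609  0.1352] ft [-0.5 -0.   4.4] tq [-0.09 -0.25 -0.02] bar 191 [ 0.5838 -0.1642  0.1762] [ 0.872 -0.362  0.331] elev 0.337 yaw -22.5
scene 12.425 ee [ 0.5585 -0.161   0.1352] ft [-1.2 -0.4  4.9] tq [-0.06 -0.26 -0.03] bar 188 [ 0.5836 -0.1641  0.1763] [ 0.873 -0.356  0.333] elev 0.339 yaw -22.2
```

View pics/s5.png

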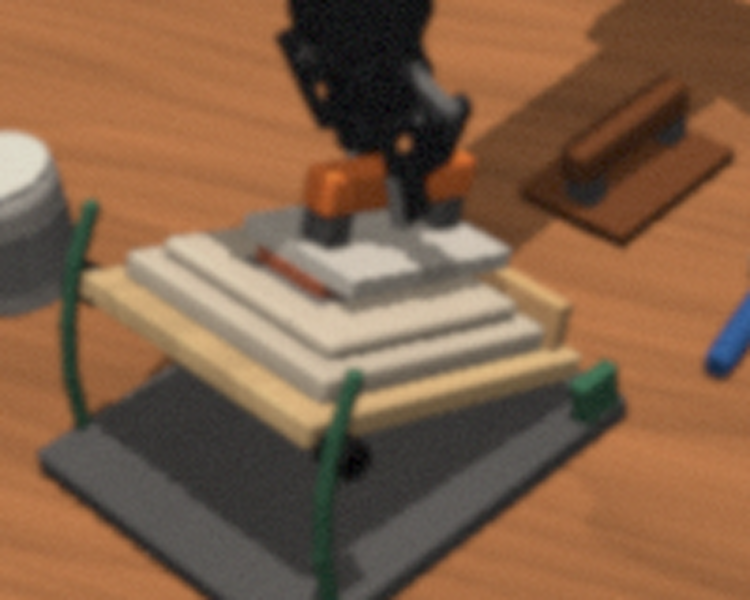

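Request:
play_rows(
  moves=[
    {"gripper": 0,"travel": [0,0,-1.5],"yaw": 0},
    {"gripper": 0,"travel": [0,0,-1.5],"yaw": 0},
    {"gripper": 0,"travel": [0,0,0],"yaw": 0},
  ],
)

```text
time: 12.8
ee_pos: [0.5592, -0.1611, 0.1333]
tool_rot: [179.9, 0.0, 71.5]
ft_force: [-0.4, 1.2, 10.4]
gripper_width: 0.276
```

```bash
cat >> fl.py <<'E'
def plate(im,P,lo=.01,hi=.075):
    # light-grey plate top: fit its plane near the tool
    t=manip.get_obs()["ee_pos"]; a=np.array([.87,-.29,.4]); n=np.array([-.378,.1265,.917]); D=P-(t+[0,0,.0194])
    h=cv2.cvtColor(im,cv2.COLOR_RGB2HSV).astype(int)
    w=D@n; M=(abs(w+.031)<.009)&(abs(D@a)<.058)&(h[...,1]<60)&(h[...,2]>90)&(abs(D@np.cross(n,a))<.044)
    M=cv2.erode(M.astype(np.uint8),np.ones((2,2)))>0
    c,q,s=plane(P[M]); print("plate",M.sum(),c.round(4),q.round(3),"tilt",np.arccos(q[2]).round(3),"yaw",np.degrees(np.arctan2(-q[1],-q[0])).round(1),"s",s.round(5),"w",((c-t-[0,0,.0194])@q).round(4))
E
python3 - <<'E'
from fl import *
for i in range(2): im,P=fl(); plate(im,P)
im,P=fl("top"); plate(im,P)
E
```

```text
scene 12.85 ee [ 0.5592 -0.1612  0.1334] ft [-0.4 -0.   9.5] tq [-0.06 -0.18 -0.04] bar 192 [ 0.5835 -0.164   0.1743] [ 0.869 -0.355  0.343] elev 0.35 yaw -22.2
plate 440 [ 0.5828 -0.1515  0.1303] [-0.381  0.123  0.917] tilt 0.412 yaw -17.9 s 0.00058 w -0.0284
scene 12.9 ee [ 0.5591 -0.1611  0.1334] ft [-1.1  0.9 10.4] tq [-0.06 -0.18  0.04] bar 189 [ 0.5837 -0.1641  0.1742] [ 0.871 -0.357  0.338] elev 0.344 yaw -22.3
plate 447 [ 0.5818 -0.1505  0.1298] [-0.379  0.126  0.917] tilt 0.411 yaw -18.4 s 0.00062 w -0.0283
top 12.95 ee [ 0.5592 -0.1612  0.1334] ft [-1.2  0.3 10.1] tq [-0.1  -0.23 -0.01] bar 0 [nan nan nan] [1. 0. 0.] elev 0.0 yaw 0.0
plate 65 [ 0.5616 -0.1238  0.1171] [-0.454 -0.639  0.62 ] tilt 0.901 yaw 54.6 s 0.00196 w -0.0471fl.py:6: RuntimeWarning: Mean of empty slice.
  a=np.linalg.svd(B-B.mean(0))[2][0]; a*=np.sign(a[0])
  ret = um.true_divide(
fl.py:7: RuntimeWarning: Mean of empty slice.
  print(name,o["time"],"ee",t.round(4),"ft",o["ft_force"].round(1),"tq",o["torque"].round(2),"bar",len(B),B.mean(0).round(4),a.round(3),"elev",np.arcsin(a[2]).round(3),"yaw",np.degrees(np.arctan2(a[1],a[0])).round(1))
```

The plate plane's tilt is now 0.41, matching the slope. I'll lift off along the normal, go back uphill, and measure the centring before pressing.

Request:
play_rows(
  moves=[
    {"gripper": 0,"travel": [-2,0.5,4],"yaw": 0},
    {"gripper": 0,"travel": [-2,0.5,5],"yaw": 0},
    {"gripper": 0,"travel": [6,-2,4],"yaw": 0},
    {"gripper": 0,"travel": [8,-3,3],"yaw": 0},
    {"gripper": 0,"travel": [4,-1.5,1],"yaw": 0},
    {"gripper": 0,"travel": [0,0,0],"yaw": 0},
    {"gripper": 0,"travel": [0,0,0],"yaw": 0},
  ],
)

```text
time: 13.82
ee_pos: [0.5726, -0.1664, 0.149]
tool_rot: [-180.0, 0.0, 71.5]
ft_force: [0.3, -0.7, -1.6]
gripper_width: 0.275
```

```bash
cat >> fl.py <<'E'
C=np.array([.591,-.1715,.1275]); N=np.array([-.378,.1265,.917]); X=np.array([.870,-.291,.399]); Y=np.cross(N,X)
def ext(im,P):
    h=cv2.cvtColor(im,cv2.COLOR_RGB2HSV).astype(int); t=manip.get_obs()["ee_pos"]
    D=P-(t+[0,0,.0194]); w=D@N; M=(abs(w+.030)<.006)&(h[...,1]<60)&(h[...,2]>90)&(np.linalg.norm(D,axis=-1)<.09)
    n,l,s,c=cv2.connectedComponentsWithStats(M.astype(np.uint8)); M=l==1+np.argmax(s[1:,4])
    A=P[M]-C; x,y,z=A@X,A@Y,A@N
    r=cv2.minAreaRect((np.c_[x,y]*1000).astype(np.float32))
    print("plate in patch frame: n",M.sum(),"x",(np.percentile(x,[1,99])*1e3).round(1),"y",(np.percentile(y,[1,99])*1e3).round(1),"z top",(np.median(z)*1e3).round(1),"rect",np.round(r[0],1),np.round(r[1],1),round(r[2],1))
E
python3 - <<'E'
from fl import *
for i in range(2): im,P=fl(); plate(im,P); ext(im,P)
c,n,r,y=patch(im,P,(222,240)); print(c,n,r)
save("s6",cv2.resize(im[170:330,130:330],(750,600),interpolation=cv2.INTER_CUBIC))
E
```

```text
scene 13.875 ee [ 0.5726 -0.1664  0.1491] ft [ 0.2 -0.5 -1.7] tq [ 0.02  0.05 -0.02] bar 197 [ 0.5964 -0.1691  0.1892] [ 0.873 -0.357  0.332] elev 0.339 yaw -22.3
plate 476 [ 0.5959 -0.1555  0.1455] [-0.378  0.125  0.917] tilt 0.41 yaw -18.3 s 0.00054 w -0.0285
plate in patch frame: n 848 x [-59.4  59.8] y [-38.2  46.5] z top 16.4 rect [-0.7  2.7] [123.1  90.2] 0.3
scene 13.925 ee [ 0.5726 -0.1664  0.1491] ft [-0.8 -0.3 -1.9] tq [-0.02  0.02  0.01] bar 204 [ 0.5968 -0.1692  0.1896] [ 0.871 -0.364  0.33 ] elev 0.336 yaw -22.7
plate 477 [ 0.5964 -0.1572  0.146 ] [-0.379  0.122  0.917] tilt 0.409 yaw -17.8 s 0.00059 w -0.0285
plate in patch frame: n 841 x [-60.3  58.9] y [-38.8  46.7] z top 16.4 rect [-1.2  2.6] [ 89.7 125.2] 89.3m.py:11: RuntimeWarning: Mean of empty slice.
  c=Q.mean(0); n=np.linalg.svd(Q-c,full_matrices=False)[2][2]; n*=np.sign(n[2])
  ret = um.true_divide(
Traceback (most recent call last):
  File "patch.py", line 4, in patch
    c,n,s=plane(Q[~np.isnan(Q[:,0])]); A=P[m]; A=A[abs((A-c)@n)<.006]
          ~~~~~^^^^^^^^^^^^^^^^^^^^^^
  File "m.py", line 11, in plane
    c=Q.mean(0); n=np.linalg.svd(Q-c,full_matrices=False)[2][2]; n*=np.sign(n[2])
                   ~~~~~~~~~~~~~~~~~~~~~~~~~~~~~~~~~~~~~~~~~^^^
IndexError: index 2 is out of bounds for axis 0 with size 0
```

Plate centre is within about 3 mm of the patch, yaw is within 1°, and it sits about 4 mm above. I'll nudge it and press along the normal.

Request:
play_rows(
  moves=[
    {"gripper": 0,"travel": [2,-2,1],"yaw": 0},
    {"gripper": 0,"travel": [0.8,-0.3,-1.8],"yaw": 0},
    {"gripper": 0,"travel": [0.8,-0.3,-1.8],"yaw": 0},
    {"gripper": 0,"travel": [0.4,-0.1,-0.9],"yaw": 0},
    {"gripper": 0,"travel": [0.4,-0.1,-0.9],"yaw": 0},
    {"gripper": 0,"travel": [0,0,0],"yaw": 0},
    {"gripper": 0,"travel": [0,0,0],"yaw": 0},
  ],
)

```text
time: 14.8
ee_pos: [0.5771, -0.1693, 0.1451]
tool_rot: [180.0, 0.0, 71.5]
ft_force: [-3.5, -0.3, 1.8]
gripper_width: 0.274
```

Request:
play_rows(
  moves=[
    {"gripper": 0,"travel": [0.4,-0.1,-0.9],"yaw": 0},
    {"gripper": 0,"travel": [0.4,-0.1,-0.9],"yaw": 0},
    {"gripper": 0,"travel": [0.4,-0.1,-0.9],"yaw": 0},
    {"gripper": 0,"travel": [0,0,0],"yaw": 0},
    {"gripper": 0,"travel": [0,0,0],"yaw": 0},
    {"gripper": 0,"travel": [0,0,0],"yaw": 0},
  ],
)

```text
time: 15.55
ee_pos: [0.578, -0.1696, 0.1428]
tool_rot: [-180.0, 0.0, 71.5]
ft_force: [-5.6, 0.4, 7.5]
gripper_width: 0.28
```

```bash
python3 - <<'E'
from fl import *
F=[]
for i in range(4): im,P=fl(); plate(im,P); ext(im,P); F.append(manip.get_obs()["ft_force"])
f=np.mean(F,0)-[0,0,-1.6]; print("normal",f@N,"tangential",f@X,f@Y)
save("s6",cv2.resize(im[170:330,130:330],(750,600),interpolation=cv2.INTER_CUBIC))
E
```

```text
scene 15.6 ee [ 0.578  -0.1696  0.1428] ft [-5.6  1.5  7.1] tq [ 0.03  0.98 -0.03] bar 202 [ 0.6023 -0.1724  0.1835] [ 0.874 -0.355  0.333] elev 0.34 yaw -22.1
plate 486 [ 0.6012 -0.1587  0.1393] [-0.383  0.121  0.916] tilt 0.413 yaw -17.6 s 0.00066 w -0.0285
plate in patch frame: n 849 x [-54.9  62.2] y [-38.4  45.1] z top 8.3 rect [2.3 2.1] [122.7  89.1] 0.2
scene 15.65 ee [ 0.578  -0.1696  0.1428] ft [-5.7 -0.1  6.5] tq [0.06 1.08 0.03] bar 203 [ 0.6027 -0.1726  0.1837] [ 0.876 -0.352  0.331] elev 0.338 yaw -21.9
plate 483 [ 0.6024 -0.1599  0.14  ] [-0.377  0.129  0.917] tilt 0.409 yaw -18.9 s 0.00057 w -0.0283
plate in patch frame: n 850 x [-55.1  62.2] y [-39.7  45.1] z top 8.2 rect [2.5 1.4] [ 90.9 121.1] 89.3
scene 15.7 ee [ 0.578  -0.1696  0.1428] ft [-6.5  0.1  6.9] tq [ 0.1   1.02 -0.03] bar 201 [ 0.6027 -0.1725  0.1837] [ 0.875 -0.358  0.327] elev 0.333 yaw -22.3
plate 469 [ 0.6006 -0.1583  0.139 ] [-0.382  0.122  0.916] tilt 0.413 yaw -17.8 s 0.00064 w -0.0285
plate in patch frame: n 839 x [-55.2  62.4] y [-39.9  45.3] z top 8.2 rect [2.  3.1] [ 88.4 123.4] 88.0
scene 15.75 ee [ 0.578  -0.1696  0.1428] ft [-5.6  0.4  7.1] tq [0.09 1.05 0.  ] bar 201 [ 0.6024 -0.1726  0.1836] [ 0.875 -0.353  0.333] elev 0.339 yaw -22.0
plate 491 [ 0.6019 -0.1601  0.1398] [-0.378  0.12   0.918] tilt 0.408 yaw -17.7 s 0.00059 w -0.0284
plate in patch frame: n 850 x [-54.9  62.3] y [-39.5  45.2] z top 8.3 rect [2.5 2.6] [ 88.5 121.6] 89.7
normal 10.074911384550417 tangential -1.8321832423377826 -1.4118114063657903
```

View pics/s6.png

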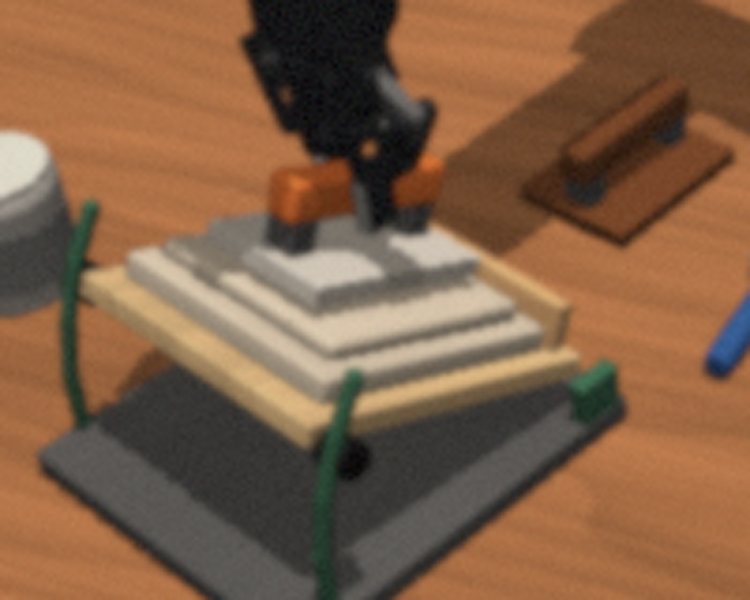

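```bash
python3 -c "
from h import *
print(manip.sign_off()); o=manip.get_obs(); print(o['time'],o['ft_force'],o['ee_pos'])"
```

```text
the job is handed in; nothing more can be done
None
the job is handed in; nothing more can be done
```

I picked up the metal float by its orange handle and pressed it flush and centred on the patch, then handed the job in at about 15.8 s, still holding it. The sign-off gives no verdict.

The moves only allow shifts and turns about the vertical, so I could not tilt the tool itself. I let the bar pivot in a 20 N grip by pressing and sliding slightly downhill. Then I lifted off, went back uphill to centre it, and pressed along the slope's normal.

Last checks, from the scene camera and the wrist force:

| Check | Measured | Limit |
|---|---|---|
| Plate tilt | 0.41 rad, against 0.41 for the slab | within 0.045 rad |
| Yaw | within about 1–2° | within 8° |
| Centre offset | about 0–3 mm each way | within 12 mm |
| Push | about 10 N, patch sunk about 3.7 mm | 4.5 to 18 N |

- **Disagreement:** the tilt taken from the visible part of the handle read only 0.34 rad. I trusted the plate-plane fit instead, because the fingers partly hid the bar.
- **Not re-measured:** I did not measure the stand or the other objects again. The later pictures show no visible change in the ones they cover.
- **Patch position:** the two cameras differed by about 5 mm, so I used the scene camera for both the patch and the float.

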